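# Clear two jammed sample jars at a label reader's infeed

### The job

Two amber sample jars have jammed side by side at the narrow mouth of the label reader's infeed lane. Nudge the blue-capped jar back out of the way, then slide the white-capped jar through the mouth and along the lane until it is pressed firmly home against the black rubber stop pad, and slide the blue-capped jar in after it until it is pressed firmly up against the white one. Keep the jars standing on the track, press by feel (a firm press is about 5 to 10 N; glass may break at 20 N), and leave the glassware around the track alone.

Things in the scene. Friction and masses are not known exactly. Their poses are not given: they have to be found in the camera images.
- track: Fixed infeed track: white base plate 8 mm thick with aluminium walls 34 mm high on it (tops 42 mm above the table), open from above. Origin on the table, mid mouth (throat between funnel and lane); x = feed direction, towards the low grey reader, y = left of it, z up. Lane: x 0 to 145 mm, inner walls at y = -30 and +30 mm. Behind it the reader, 52 mm high, x 148 to 213 mm.
- funnel (a point): Point on the base plate, 66 mm before the mouth, mid funnel; axes as the track's. The two cheeks flare from the mouth's edges at 20 degrees to the feed axis, back to 62 mm either side at 89 mm before the mouth. Jars side by side here bind between the cheeks and each other if pushed towards the lane, and the force climbs; a jar 15 mm or more behind the other no longer blocks it.
- pen (a point): Point on the base plate, 140 mm before the mouth, in the middle of the empty pen behind the jars; axes as the track's. The pen is 125 mm wide between side fences 34 mm high; it is open at the back, where the base plate ends 188 mm before the mouth.
- stop: Fixed stop bracket across the lane, 54 mm wide, 36 mm high, clamped at a different place each time (front face 122 to 132 mm beyond the mouth). Origin at the foot of its front face, 8 mm above the table; axes as the track's. In front of it a black rubber pad 8 mm thick, screw-set: its face stands 8 to 20 mm before the bracket's face, not known exactly: find it by feel. It barely yields.
- white_jar_mid (a point): White-capped amber glass jar, loose, rigid: body diameter 52 mm and 42 mm high, cap 47 mm across, 54 mm high in all, 110 to 225 g. Point on its axis half-way up (35 mm above the table on the track), z up. It starts in the funnel beside the blue-capped one, on either side, about 67 mm before the mouth. Sliding it takes 0.5 to 3.5 N. Closed fingers fit before the jars (mouth, lane) and behind them.
- blue_jar_mid (a point): Blue-capped amber glass jar, same size, mass and reference point as the white-capped one; the one to nudge back and to feed second.
- wash_bottle: Bystander: white bottle with red cap, diameter 64 mm, 150 mm high, loose. Origin at the centre of its underside.
- flask: Bystander: conical flask, base diameter 80 mm, 114 mm high, loose. Origin at the centre of its underside.
- beaker: Bystander: open greenish beaker, diameter 68 mm, 85 mm high, loose. Origin at the centre of its underside.
Things that resemble listed ones, but are neither listed nor needed, are in the scene too. Leave any brown look-alike of the part that bears white_jar_mid alone.

How it is judged (in metres and radians):
On the way, in this order (a step that is already met when the one before it is completed fails the run):
1. the blue-capped jar is nudged back about 8 to 10 mm or more (its axis over 77 mm before the mouth) while the white-capped one is still in the funnel (x of blue_jar_mid in the frame of track below -0.077 m and x of white_jar_mid in the frame of track below -0.03 m), for 0.2 s.
2. the white-capped jar is pressed home on the stop pad with more than 3 N (contact force between white_jar and stop above 3 N and x of blue_jar_mid in the frame of track below -0.005 m), for 0.2 s.
3. the blue-capped jar is pressed against the white-capped one in the lane with more than 3 N, which passes the press on to the stop pad (contact force between blue_jar and white_jar above 3 N and x of blue_jar_mid in the frame of track above 0.015 m and contact force between white_jar and stop above 2 N), for 0.2 s.
At the end, for the whole second after the job is handed in: Both jars stand upright on the track in the lane at rest: the white-capped jar in front of the stop bracket (its axis within 49 mm of the bracket's face, where the pad has stopped it), the blue-capped jar behind it within 2.5 mm of touching it (x of white_jar_mid in the frame of stop above -0.049 m and horizontal distance between white_jar_mid and blue_jar_mid below 0.0545 m and x of blue_jar_mid in the frame of track above 0.02 m and x of white_jar_mid in the frame of track above 0.07 m and angle between each of white_jar_mid, blue_jar_mid's own z axis and vertical below 0.08 rad and height (world z) of each of white_jar_mid, blue_jar_mid below 0.045 m and linear speed of each of white_jar, blue_jar below 0.01 m/s).
It fails at once if a jar is pushed by the robot with over 20 N, or presses on the stop with over 25 N (contact force between the fingers and white_jar above 20 N or contact force between the fingers and blue_jar above 20 N or contact force between white_jar and stop above 25 N).
It fails at once if a jar is lifted off the track by more than 10 mm or tipped by more than 20 degrees (height (world z) of any of white_jar_mid, blue_jar_mid above 0.045 m or angle between any of white_jar_mid, blue_jar_mid's own z axis and vertical above 0.35 rad).
It fails at once if the wash bottle, flask or beaker is moved by more than 15 mm (distance of any of wash_bottle, flask, beaker from where it was at the start of the episode above 0.015 m).
It also fails if it takes over 72 s, if anything falls off the work surface, if the arm or the gripper's body presses on something with over 40 N, if the wrist force passes 120 N, or if a joint passes its speed limit or range.

### The arm

A 6-joint arm with a two-finger parallel gripper is mounted at the origin on the work surface. World frame = base frame: x ahead of the robot, y to its left, z up, the work surface at z = 0. Lengths are in mm, angles in degrees, forces in N, time in s.
With the tool pointing down it reaches from about 250 to 775 mm from the base axis. Payload 4 kg.
Tool frame: the origin (TCP) lies midway between the tips of the shut fingers; the grasp point (between the pads) lies ctrl.hold_point_z behind it (ctrl.hold_point_z is the distance from the TCP to the grasp point, in mm); z points along the fingers, x is the direction in which the jaws open and shut, and the axes are right-handed (so a half turn about z gives the same grasp; the last joint's range is limited). The gripper opens to 85 mm and grips with 20 to 120 N. Pads are 22 mm wide; open, the fingers measure 114 mm over their backs; the gripper's body (76 mm by 85 mm) begins 54 mm behind the grasp point. The pads swing forward as they close: fully open they stand 13 mm farther back than shut.
Start: joints at [-74.605, 4.996, 78.535, -0, 96.463, -5.907], TCP at [199.809, -512.439, 231.341] pointing down, gripper open.
Joint ranges: [-177.83, 177.83], [-43.37, 116.18], [15.69, 146.23], [-61.86, 241.86], [9.47, 152.12], [-147.06, 147.06]. Speed limits (degrees/s): [159.86, 159.86, 180, 180, 180, 180].

### API

Orientations are given as [roll, pitch, yaw] about the fixed x, y, z axes, in that order (R = Rz(yaw) Ry(pitch) Rx(roll)).
In Python, from bench import read_state, eyes, job, ctrl gives the robot as it stands.
- The arm moves only by the shell command python3 -m pendant 'ROWS' [OPENING]. ROWS is JSON, a list of rows, each a list of 2 entries, a list of its own where there are three numbers: the shift along the world's x, y, z in units of 200 mm (1.0 is 200 mm), then the turn, a rotation vector about the world's x, y, z in units of 120 degrees (1.0 is 120 degrees). A call has 1 to 12 rows; each row is the pose to reach, as a shift and turn from the pose commanded when the call began; what a row does not reach only later rows make up. A row lasts 1/10 s, in which the tool goes at most 50 mm and 8.59 degrees, less where a joint would pass 70% of its speed; a pose out of reach is approached as far as the arm can. A call with a number of a shift or a turn outside -1 to 1 is refused whole. A call with a gripper value outside its range is refused whole. OPENING is the closure, from 0 (fully open) to 1 (shut), set as the call begins (- or left out, the last holds). The fingers move at their own pace and stop on an object; the grip force is fixed at half the most. Time passes only in rows, so rows that repeat a pose let the fingers close. It gives the time, the measured TCP pose, the force and the opening at its end, in the units of the state.
- read_state(): the state, without advancing time (a new reading comes with each control period).
- eyes.grab_frame(name): name is "scene" or "top" or "wrist"; returns (picture, depth): 384x512x3 uint8, red, green, blue; 384x512 float32, mm along the optical axis (not along the pixel's ray), 0 where there is no reading.
- eyes.camera_model(name): a dict with "fx", "fy", "cx", "cy" (pixels), "R" (3x3) and "t" (3): a world point X has camera coordinates R X + t; the wrist camera has in their place "tool_from_camera" (4x4, takes a point from camera to tool coordinates, whose origin is the TCP and whose axes are the tool frame's). Camera axes: x right, y down, z forward; pixel columns grow to the right and rows downward; lengths in mm; the calibration is good to about 2 mm. The wrist camera is an equidistant fisheye: a pixel r from the principal point sees the ray r / f radians off the axis. A picture is of the moment at which its call begins: read the wrist's pose just before it. camera_model takes no time and is no camera call.
- job.close_job(): hands the job in, once; it reports no verdict.
The state is a dict: "t": time; "q": joint angles; "joint_velocities": joint speeds; "joint_efforts": joint torques, N m; "position": TCP position; "ee_rot": TCP orientation; "ft_force": force on the tool from outside, world axes, zero at the start; "ft_torque": the same for the moment, N m; "opening": finger opening in mm.
Only numpy, scipy, OpenCV 4.12 (cv2) and the standard library are available. Lean on these libraries where they do the work, as an engineer would, in place of code of your own. Each camera call takes 0.05 s, during which the arm holds its last target.

## Working session

There is one attempt and no reset: what is moved stays moved. The work goes in short steps, Python scripts to look and compute and a shell command to move; the robot and the scene stay as the last step left them, time stands still between calls to the robot, and variables do not carry over. Pictures are saved under pics/ and viewed, and the job is handed in when it is done.

```bash
mkdir -p pics; ls
python3 - <<'E'
from bench import read_state, eyes, job, ctrl
import cv2
print(read_state()); print(ctrl.hold_point_z)
for n in("scene","top"):
    p,d=eyes.grab_frame(n); cv2.imwrite(f"pics/{n}0.png",p[:,:,::-1]); 
    import numpy as np; np.save(f"pics/{n}0d.npy",d)
    print(n,eyes.camera_model(n))
E
```

```text
pics
{'t': 0.0, 'q': array([-7.46048777e+01,  5.03875872e+00,  7.86246780e+01, -8.89686087e-04,
        9.64630248e+01, -5.90543521e+00]), 'joint_velocities': array([ 0.01536343, -0.04923569, -0.03592986, -0.06508637, -0.10454557,
       -0.11925677]), 'joint_efforts': array([ 5.23844828e-04, -3.51863015e+01, -3.13273394e+01, -7.46255137e-05,
        1.06629202e-02, -2.84849853e-05]), 'position': array([ 199.66686587, -511.9424562 ,  230.14305896]), 'ee_rot': array([-1.79987868e+02,  1.25881352e-01, -6.86995284e+01]), 'ft_force': array([ 0.24474629,  0.19298562, -0.72792974]), 'ft_torque': array([0.01011319, 0.02961369, 0.00370272]), 'opening': 85.40015603216112}
18.700000000000003
scene {'fx': 449.1726136125591, 'fy': 449.1726136125591, 'cx': 256.99531284330635, 'cy': 188.345404914581, 'R': array([[-0.77040002,  0.63755986,  0.00110799],
       [ 0.46951555,  0.56851645, -0.67553253],
       [-0.43132233, -0.51991006, -0.73732936]]), 't': array([ 441.5797732 , -230.72564026, 1442.64338534])}
top {'fx': 387.28893522292833, 'fy': 387.28893522292833, 'cx': 263.01116763759495, 'cy': 185.55310383961998, 'R': array([[ 0.01037256, -0.99979164,  0.01758071],
       [-0.98296934, -0.01342088, -0.18327888],
       [ 0.18347664, -0.01538022, -0.98290374]]), 't': array([  -6.38455254,  568.54906394, 1229.15048955])}
```

View pics/scene0.png

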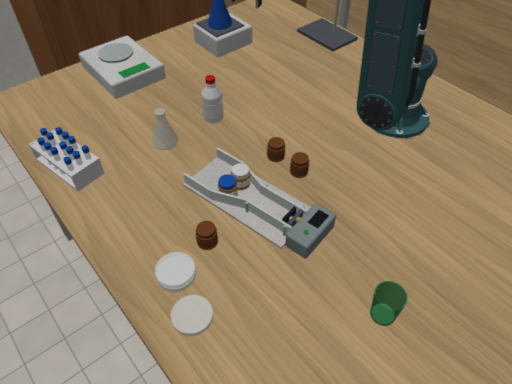

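View pics/top0.png

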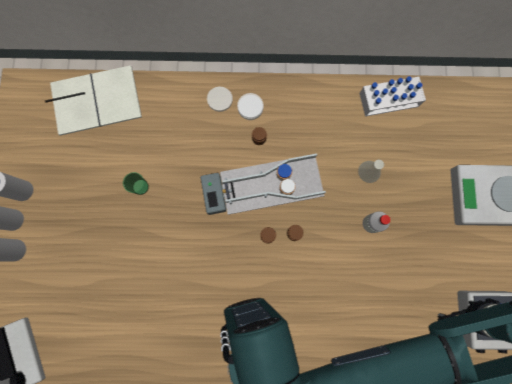

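Top view: the track lies mid-picture, about (200–325, 155–213), with the reader at its left end (213,193). The blue cap is at (285,171) and the white cap at (288,186). I'll measure these next.

```bash
cat > h.py <<'E'
import numpy as np, cv2
from bench import read_state, eyes, job, ctrl
def onplane(n,uv,z):
    m=eyes.camera_model(n);R=np.array(m['R']);t=np.array(m['t'])
    uv=np.atleast_2d(uv).astype(float)
    r=np.c_[(uv[:,0]-m['cx'])/m['fx'],(uv[:,1]-m['cy'])/m['fy'],np.ones(len(uv))]@R
    c=-R.T@t
    return c+r*((z-c[2])/r[:,2])[:,None]
E
python3 - <<'E'
from h import *
p=cv2.imread('pics/top0.png'); q=cv2.resize(p[145:225,190:335],None,fx=5.5,fy=5.5,interpolation=cv2.INTER_CUBIC); cv2.imwrite('pics/c1.png',q)
p=cv2.imread('pics/scene0.png'); q=cv2.resize(p[140:260,175:345],None,fx=4.7,fy=4.7,interpolation=cv2.INTER_CUBIC); cv2.imwrite('pics/c2.png',q)
E
```

```text
(no output)
```

View pics/c1.png

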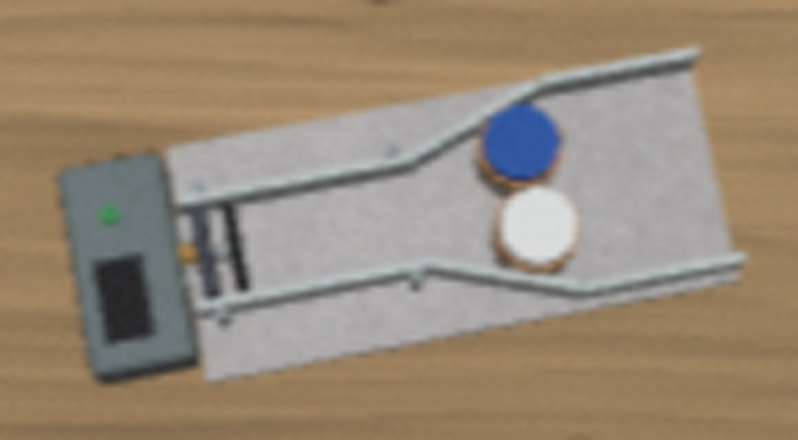

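View pics/c2.png

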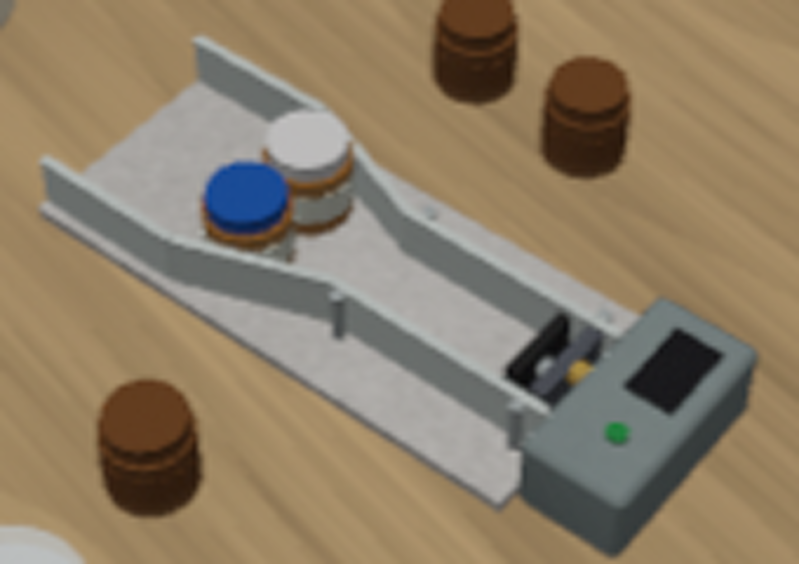

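Run:
```python
from h import *
p=cv2.imread('pics/top0.png').astype(int)
b,g,r=p[...,0],p[...,1],p[...,2]
m=(b>110)&(b-r>60); m[:140]=0;m[220:]=0;m[:,:200]=0;m[:,340:]=0
blue=np.argwhere(m).mean(0)[::-1]; print(blue,m.sum())
m2=(p.min(2)>195);m2[:170]=0;m2[205:]=0;m2[:,:270]=0;m2[:,310:]=0
wh=np.argwhere(m2).mean(0)[::-1]; print(wh,m2.sum())
f=lambda x,y:((x+.5)/5.5+190-.5,(y+.5)/5.5+145-.5)
# track pts (z, track xy, crop px)
C=[(8,(148,None),(167,148)),]
pts=[(42,(0,-30),(410,163)),(42,(0,30),(425,264)),(42,(-89,-62),(541,88)),(42,(-89,62),(583,288)),
 (42,(-188,-62.5),(695,54)),(42,(-188,62.5),(741,259)),
 (52,(213,None),(62,172)),]
W=[];T=[]
for z,t,c in pts[:6]:
    W.append(onplane('top',f(*c),z)[0,:2]);T.append(t)
W=np.array(W);T=np.array(T,float)
a=T-T.mean(0);w=W-W.mean(0)
th=np.arctan2((a[:,0]*w[:,1]-a[:,1]*w[:,0]).sum(),(a*w).sum())
R=np.array([[np.cos(th),-np.sin(th)],[np.sin(th),np.cos(th)]]);t=W.mean(0)-R@T.mean(0)
print('yaw',np.degrees(th),'origin',t); print('res',(W-t)@R-T)
for n,u in(('blue',blue),('white',wh)):
    X=onplane('top',u,62)[0,:2];print(n,X,(X-t)@R)
for n,c,z in(('padtop',(237,247),38),('padtop',(243,290),38),('pad',(230,205),38),('brk',(205,250),44),('rdr',(160,152),52),('rdr',(195,360),52),('rdr',(100,380),52),('rdr',(62,172),52)):
    X=onplane('top',f(*c),z)[0,:2];print(n,X,(X-t)@R)
m=eyes.camera_model('top');print(-np.array(m['R']).T@m['t'])
```

```text
[284.28148148 170.15555556] 135
[287.61904762 185.29365079] 126
yaw 101.64053950361387 origin [578.1134135   -7.98688433]
res [[-1.50471652 -1.50882879]
 [ 1.58671397  1.51697774]
 [-0.70238282 -0.66467223]
 [-0.37994708  1.97152286]
 [ 0.35475596 -3.50649139]
 [ 0.64557649  2.19149182]]
blue [619.67744684 -69.34359063] [-68.48118169 -28.32917277]
white [568.80457527 -80.34761505] [-68.99421489  23.71767547]
padtop [556.53277795 101.28397661] [111.37780359  -0.91090645]
padtop [530.19775723  97.00982605] [112.50520323  25.74487435]
pad [582.43467314 106.18229776] [110.94912921 -27.26840942]
brk [553.38470295 120.14413976] [130.48525485  -1.6330121 ]
rdr [611.76413357 148.33174242] [146.31384136 -64.49917719]
rdr [485.61553177 123.6229654 ] [147.56638175  64.04040637]
rdr [473.0018867  179.47955883] [204.81922504  65.12438434]
rdr [598.57657478 206.93199688] [206.36971518 -63.40668046]
[ 333.41212165   20.15181514 1312.45189933]
```

```bash
python3 -m pendant '[[[0.22,0.27,0],[0,0,0]],[[0.45,0.54,0],[0,0,-0.04]],[[0.67,0.81,0],[0,0,-0.06]],[[0.67,0.81,0],[0,0,-0.08]],[[0.67,0.81,0],[0,0,-0.08]]]' 1
python3 -m pendant '[[[0.22,0.27,0],[0,0,0]],[[0.45,0.54,0],[0,0,0]],[[0.67,0.81,0],[0,0,0]],[[0.67,0.81,0],[0,0,0]],[[0.67,0.81,0],[0,0,0]]]'
python3 -m pendant '[[[0.22,0.27,-0.05],[0,0,0]],[[0.45,0.54,-0.1],[0,0,0]],[[0.67,0.81,-0.2],[0,0,0]],[[0.67,0.81,-0.2],[0,0,0]],[[0.67,0.81,-0.2],[0,0,0]],[[0.67,0.81,-0.2],[0,0,0]]]'
python3 - <<'E'
from h import *
s=read_state();print(s)
p,d=eyes.grab_frame('wrist');cv2.imwrite('pics/w1.png',p[:,:,::-1]);print(eyes.camera_model('wrist'))
p,d=eyes.grab_frame('scene');cv2.imwrite('pics/s1.png',cv2.resize(p[60:260,130:350,::-1],None,fx=3,fy=3))
E
```

```text
t: 0.6
position: [336.1, -346.6, 231.1]
ee_rot: [-179.9, 0.1, -78.0]
ft_force: [-0.1, -0.9, -1.0]
opening: 12.4
t: 1.1
position: [469.8, -185.1, 230.7]
ee_rot: [-180.0, 0.1, -78.0]
ft_force: [0.1, -1.6, 0.5]
opening: -0.2
t: 1.7
position: [601.9, -25.9, 189.3]
ee_rot: [179.8, 0.0, -78.2]
ft_force: [-0.0, -0.5, -0.6]
opening: 0.1
{'t': 1.7, 'q': array([-7.83437731e+00,  1.24689566e+01,  7.48210602e+01, -4.55051828e-02,
        9.29162852e+01,  7.03301895e+01]), 'joint_velocities': array([-2.7218879 , -2.56887786,  0.39985108, -1.52150522,  1.05756568,
       -0.59517424]), 'joint_efforts': array([  1.36142068, -39.9981916 , -31.43719912,   0.23165687,
        -0.13657275,   0.09554113]), 'position': array([601.85842307, -25.93905414, 189.25511432]), 'ee_rot': array([ 1.79790437e+02,  2.66386577e-02, -7.81668489e+01]), 'ft_force': array([-0.03756589, -0.47353558, -0.55980613]), 'ft_torque': array([-0.00773852, -0.01030065, -0.00666903]), 'opening': 0.14949154433599257}
{'fx': 297.3186396354542, 'fy': 297.3186396354542, 'cx': 253.0119763714074, 'cy': 192.90218040845488, 'tool_from_camera': array([[ 9.99999294e-01, -7.23133405e-04,  9.42379549e-04,
         3.17264279e-01],
       [ 4.43789486e-04,  9.63337660e-01,  2.68291550e-01,
        -6.74414567e+01],
       [-1.10184029e-03, -2.68290943e-01,  9.63337301e-01,
        -1.42405184e+02],
       [ 0.00000000e+00,  0.00000000e+00,  0.00000000e+00,
         1.00000000e+00]])}
```

View pics/w1.png

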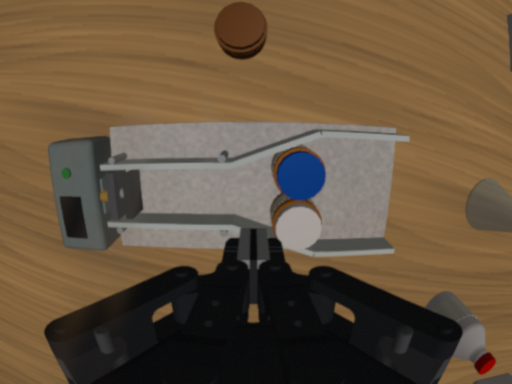

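View pics/s1.png

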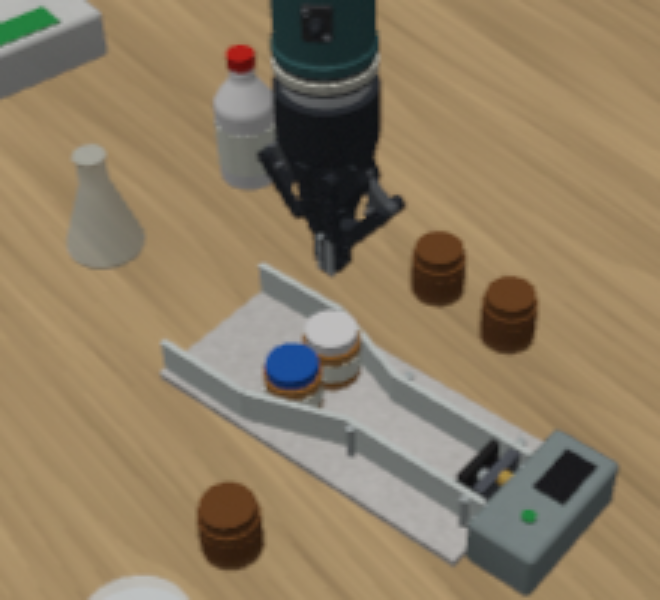

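Wrist view: blue cap at (301,174), white cap at (298,227), and the lane walls run left to the reader at (80,193). The knuckles of the shut gripper spread wide along tool x, so I'll turn the tool a quarter so that they lie across the lane and push with the fingers' side face. First I'll cross-check the poses from this view.

```bash
cat >> h.py <<'E'
from scipy.spatial.transform import Rotation as Ro
def wrist_on(uv,z,s):
    m=eyes.camera_model('wrist');T=np.array(m['tool_from_camera'])
    R=Ro.from_euler('xyz',s['ee_rot'],degrees=True).as_matrix();o=R@T[:3,3]+s['position']
    d=np.array(uv,float)-[m['cx'],m['cy']];r=np.hypot(*d);a=r/m['fx']
    v=np.r_[d/r*np.sin(a),np.cos(a)];v=R@T[:3,:3]@v
    return o+v*(z-o[2])/v[2]
TH=np.radians(101.64);TO=np.array([580.4,-7.5])
TR=np.array([[np.cos(TH),-np.sin(TH)],[np.sin(TH),np.cos(TH)]])
def tt(X): return (np.asarray(X)[:2]-TO)@TR
def tw(x,y): return TR@[x,y]+TO
E
python3 - <<'E'
from h import *
s=dict(position=np.array([601.86,-25.94,189.26]),ee_rot=[179.79,.027,-78.167])
for n,uv,z in(('blue',(301,174),62),('white',(298,227),62),('penU',(408,139),42),('penL',(393,247),42),('mouthU',(225,163),42),('mouthL',(237,217),42),('laneU end',(107,169),42),('laneL end',(112,221),42),('plateU end',(110,127),8),('plate r',(395,127),8),('rdr',(110,137),52),('rdr',(50,143),52),('bracket',(110,190),44)):
    X=wrist_on(uv,z,s);print(n,X.round(1),tt(X).round(1))
E
```

```text
blue [621.1 -68.3  62. ] [-67.7 -27.6]
white [568.9 -78.7  62. ] [-67.4  25.6]
penU [ 680.9 -179.1   42. ] [-188.3  -63.8]
penL [ 557.5 -203.6   42. ] [-187.5   62. ]
mouthU [612.9   4.1  42. ] [  4.8 -34.2]
mouthL [559.6 -18.3  42. ] [-6.4 22.5]
laneU end [582.5 130.1  42. ] [134.4 -29.8]
laneL end [523.6 120.1  42. ] [136.4  29.9]
plateU end [623.2 148.6   8. ] [144.3 -73.4]
plate r [ 691.2 -177.2    8. ] [-188.6  -74.3]
rdr [619.3 125.3  52. ] [122.3 -64.9]
rdr [601.5 204.3  52. ] [203.2 -63.4]
bracket [560.5 123.6  44. ] [132.4  -6.9]
```

```bash
python3 - <<'E'
from h import *
c=np.array([601.809,-26.439])
for p in((-22,-16),(-55,-26)):print(p,tw(*p),(tw(*p)-c)/200)
E
python3 -m pendant '[[[0,0,0],[0,0,0.07]],[[0,0,0],[0,0,0.14]],[[0,0,0],[0,0,0.21]],[[0,0,0],[0,0,0.28]],[[0,0,0],[0,0,0.35]],[[0,0,0],[0,0,0.42]],[[0,0,0],[0,0,0.49]],[[0,0,0],[0,0,0.56]],[[0,0,0],[0,0,0.63]],[[0,0,0],[0,0,0.7]],[[0,0,0],[0,0,0.75]],[[0,0,0],[0,0,0.75]]]'
python3 - <<'E'
from h import *
s=read_state();print(s['position'],s['ee_rot'],s['q'])
p,d=eyes.grab_frame('wrist');cv2.imwrite('pics/w2.png',p[:,:,::-1])
E
```

```text
(-22, -16) [600.50971249 -25.81937399] [-0.00649644  0.00309813]
(-55, -26) [616.96219639 -56.1230994 ] [ 0.07576598 -0.1484205 ]
t: 3.0
position: [601.2, -28.9, 192.6]
ee_rot: [179.9, -0.1, 11.5]
ft_force: [-0.2, 0.3, -0.2]
opening: 0.4
[601.20453241 -28.87942327 192.62954926] [ 1.79920773e+02 -7.86555145e-02  1.15142684e+01] [-8.11985505e+00  1.21190726e+01  7.48536545e+01 -4.82537860e-02
  9.29265685e+01 -1.96365751e+01]
```

View pics/w2.png

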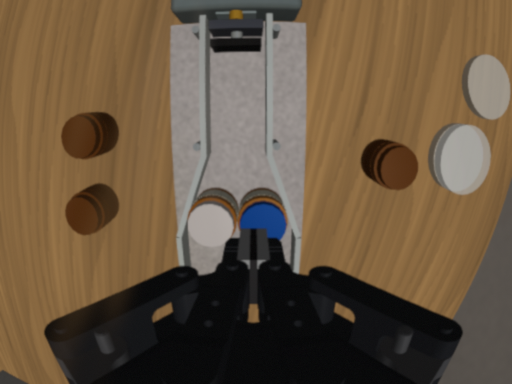

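The wrist view confirms the quarter turn. The fingers at (253,240) lie across the lane, with white at (212,225) on the left and blue at (263,222) on the right. Next I'll descend in front of the blue jar.

```bash
python3 -m pendant '[[[0,0.01,-0.2],[0,0,0]],[[-0.005,0.03,-0.4],[0,0,0]],[[-0.005,0.03,-0.6],[0,0,0]],[[-0.005,0.03,-0.7],[0,0,0]],[[-0.005,0.03,-0.8],[0,0,0]],[[-0.005,0.03,-0.86],[0,0,0]],[[-0.005,0.03,-0.86],[0,0,0]],[[-0.005,0.03,-0.86],[0,0,0]]]'
python3 - <<'E'
from h import *
s=read_state();print(s['position'],tt(s['position']),s['ee_rot'])
p,d=eyes.grab_frame('wrist');cv2.imwrite('pics/w3.png',p[:,:,::-1])
p,d=eyes.grab_frame('scene');cv2.imwrite('pics/s3.png',cv2.resize(p[110:260,165:355,::-1],None,fx=4,fy=4))
E
```

```text
t: 3.85
position: [601.3, -21.0, 20.3]
ee_rot: [180.0, -0.1, 11.6]
ft_force: [0.2, -0.5, 0.5]
opening: -0.2
[601.32397349 -20.98687587  20.30905789] [-17.4311707  -17.77252867] [ 1.79967112e+02 -7.80652651e-02  1.16307103e+01]
```

View pics/w3.png

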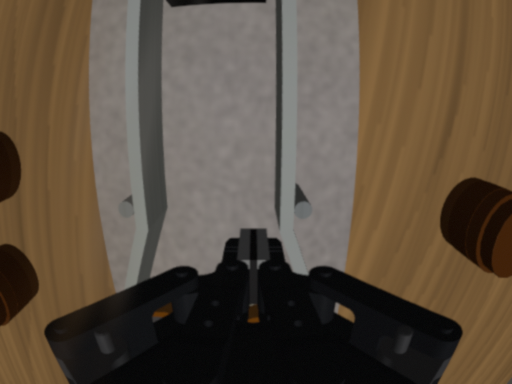

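View pics/s3.png

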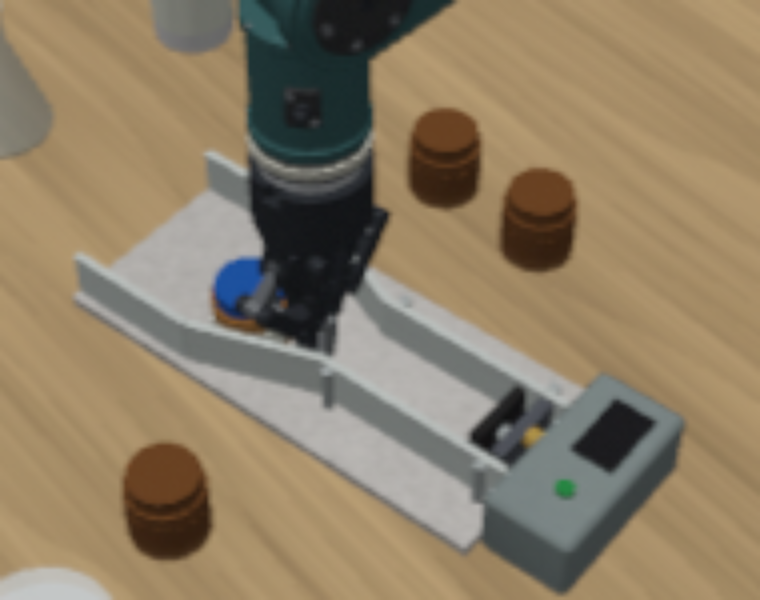

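```bash
python3 -m pendant '[[[0.005,-0.012,0],[0,0,0]],[[0.011,-0.023,0],[0,0,0]],[[0.016,-0.035,0],[0,0,0]],[[0.022,-0.047,0],[0,0,0]],[[0.027,-0.058,0],[0,0,0]],[[0.033,-0.07,0],[0,0,0]],[[0.035,-0.077,0],[0,0,0]]]'
python3 -c "
from h import *
s=read_state();print(tt(s['position']),s['ft_force'][:2]@TR)"
```

```text
t: 4.65
position: [607.9, -35.9, 19.3]
ee_rot: [-180.0, -0.0, 11.7]
ft_force: [0.1, 1.5, 0.8]
opening: 0.2
[-33.34718121 -21.18951687] [ 1.4942985  -0.38062768]
```

```bash
python3 -m pendant '[[[0.005,-0.012,0],[0,0,0]],[[0.01,-0.023,0],[0,0,0]],[[0.015,-0.035,0],[0,0,0]],[[0.02,-0.047,0],[0,0,0]],[[0.025,-0.058,0],[0,0,0]],[[0.03,-0.07,0],[0,0,0]],[[0.034,-0.082,0],[0,0,0]],[[0.038,-0.094,0],[0,0,0]],[[0.041,-0.106,0],[0,0,0]],[[0.044,-0.118,0],[0,0,0]],[[0.044,-0.118,0],[0,0,0]],[[0.044,-0.118,0],[0,0,0]]]'
python3 - <<'E'
from h import *
s=read_state();print(tt(s['position']),s['ft_force'][:2]@TR)
p,d=eyes.grab_frame('scene');cv2.imwrite('pics/s4.png',cv2.resize(p[110:260,165:355,::-1],None,fx=4,fy=4))
E
```

```text
t: 5.85
position: [616.7, -59.7, 19.4]
ee_rot: [180.0, -0.0, 11.7]
ft_force: [0.2, 0.4, 0.5]
opening: 0.3
[-58.43451754 -25.03313687] [ 0.38909954 -0.26272753]
```

View pics/s4.png

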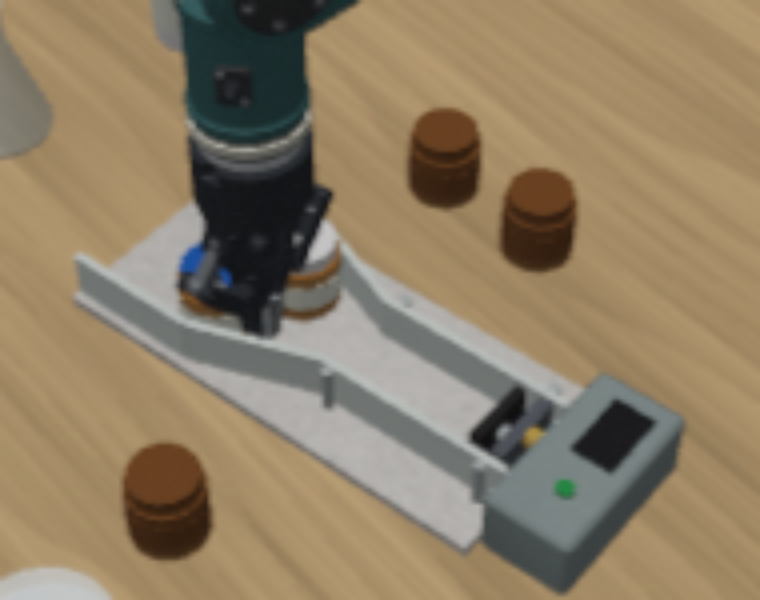

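```bash
python3 -m pendant '[[[-0.002,0.01,0],[0,0,0]],[[-0.002,0.015,0.2],[0,0,0]],[[-0.002,0.015,0.4],[0,0,0]],[[-0.002,0.015,0.5],[0,0,0]],[[-0.08,-0.12,0.55],[0,0,0]],[[-0.15,-0.3,0.55],[0,0,0]],[[-0.19,-0.38,0.55],[0,0,0]],[[-0.19,-0.38,0.55],[0,0,0]],[[-0.19,-0.38,0.55],[0,0,0]]]'
python3 - <<'E'
from h import *
s=read_state();print(tt(s['position']),s['ft_force'][:2]@TR)
p,d=eyes.grab_frame('wrist');cv2.imwrite('pics/w5.png',p[:,:,::-1])
p,d=eyes.grab_frame('top');cv2.imwrite('pics/t5.png',cv2.resize(p[145:245,190:350,::-1],None,fx=4,fy=4))
E
```

```text
t: 6.8
position: [578.5, -135.0, 129.0]
ee_rot: [-179.9, -0.0, 11.7]
ft_force: [-0.3, -0.2, 0.5]
opening: 0.3
[-124.46705215   27.56457362] [-0.14809282  0.36843516]
```

View pics/w5.png

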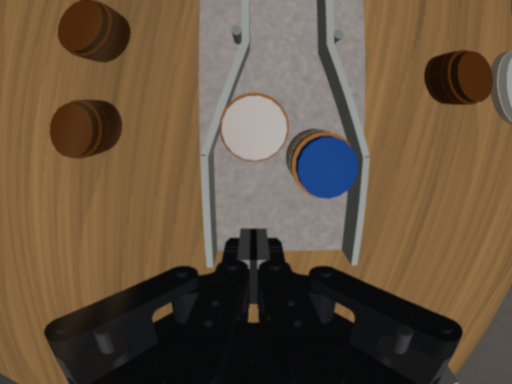

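View pics/t5.png

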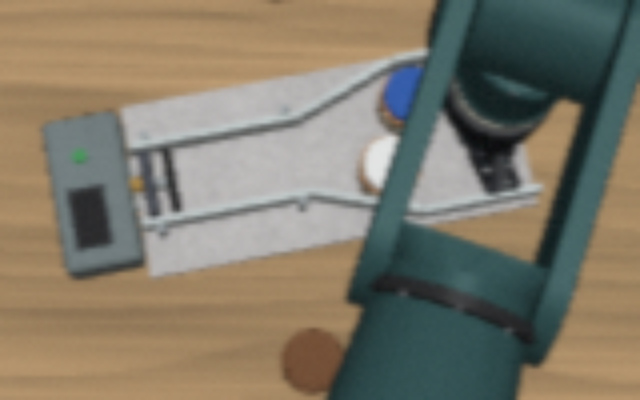

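The wrist view shows the white cap at (255,127), still against its cheek, and the blue cap at (328,167), clearly farther back.

Run:
```python
from h import *
s=read_state()
for uv in((255,127),(328,167)):print(tt(wrist_on(uv,62,s)))
```

```text
[-66.88912151  26.3494952 ]
[-94.99832757 -27.1113404 ]
```

```bash
python3 -m pendant '[[[0,0,-0.2],[0,0,0]],[[0,0,-0.4],[0,0,0]],[[0,0,-0.5],[0,0,0]],[[0,0,-0.55],[0,0,0]],[[-0.005,0.025,-0.55],[0,0,0]],[[-0.009,0.045,-0.55],[0,0,0]],[[-0.012,0.06,-0.55],[0,0,0]],[[-0.015,0.072,-0.55],[0,0,0]],[[-0.017,0.084,-0.55],[0,0,0]],[[-0.02,0.096,-0.55],[0,0,0]],[[-0.02,0.108,-0.55],[0,0,0]],[[-0.02,0.12,-0.55],[0,0,0]]]'
python3 -c "
from h import *
s=read_state();print(tt(s['position']),s['ft_force'][:2]@TR)"
```

```text
t: 8.1
position: [575.1, -111.8, 19.7]
ee_rot: [179.9, -0.1, 11.7]
ft_force: [0.4, -1.1, -0.0]
opening: 0.2
[-101.10727832   26.25548793] [-1.18458376 -0.16808498]
```

```bash
python3 -m pendant '[[[0.002,0.012,0],[0,0,0]],[[0.004,0.025,0],[0,0,0]],[[0.006,0.038,0],[0,0,0]],[[0.008,0.052,0],[0,0,0]],[[0.01,0.066,0],[0,0,0]],[[0.012,0.08,0],[0,0,0]]]'
python3 -c "
from h import *
s=read_state();print(tt(s['position']),s['ft_force'][:2]@TR)"
python3 -m pendant '[[[0.002,0.015,0],[0,0,0]],[[0.004,0.03,0],[0,0,0]],[[0.006,0.045,0],[0,0,0]],[[0.008,0.06,0],[0,0,0]],[[0.01,0.075,0],[0,0,0]],[[0.012,0.09,0],[0,0,0]]]'
python3 - <<'E'
from h import *
s=read_state();print(tt(s['position']),s['ft_force'][:2]@TR)
p,d=eyes.grab_frame('scene');cv2.imwrite('pics/s6.png',cv2.resize(p[110:260,165:355,::-1],None,fx=4,fy=4))
E
```

```text
t: 8.7
position: [577.1, -95.2, 19.4]
ee_rot: [180.0, -0.0, 11.7]
ft_force: [1.7, -1.8, 1.0]
opening: -0.0
[-85.27211854  20.91404123] [-2.1422303  -1.33264005]
t: 9.3
position: [579.4, -77.2, 19.3]
ee_rot: [180.0, -0.0, 11.7]
ft_force: [0.9, -0.2, 0.5]
opening: -0.2
[-68.06170792  15.02377907] [-0.34120781 -0.84352216]
```

View pics/s6.png

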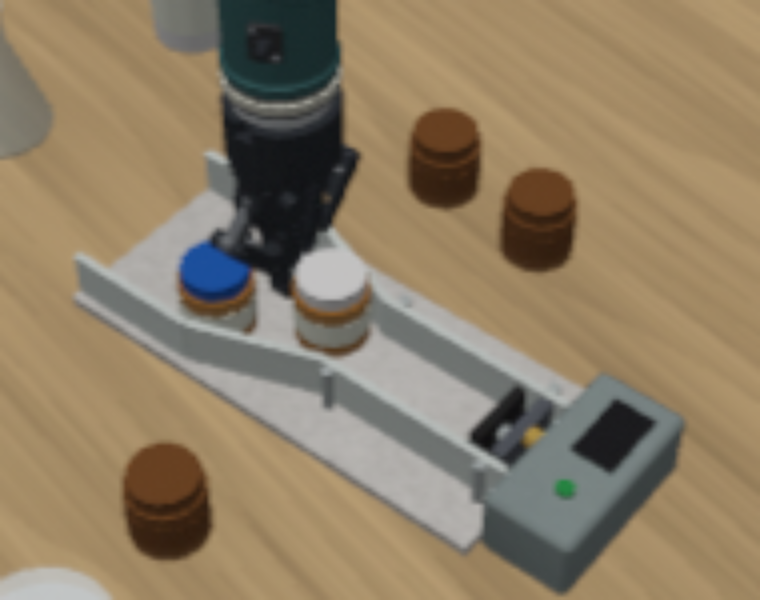

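```bash
python3 - <<'E'
from h import *
f=lambda x,y:(x/4+165,y/4+110)
for uv in((333,275),(215,269)):print(tt(onplane('scene',f(*uv),62)[0]))
E
python3 -m pendant '[[[0.002,0.015,0],[0,0,0]],[[0.004,0.03,0],[0,0,0]],[[0.006,0.045,0],[0,0,0]],[[0.008,0.06,0],[0,0,0]],[[0.01,0.075,0],[0,0,0]],[[0.012,0.09,0],[0,0,0]],[[0.014,0.105,0],[0,0,0]]]'
python3 -c "
from h import *
s=read_state();print(tt(s['position']),s['ft_force'][:2]@TR)"
```

```text
[-27.2355536   13.97434587]
[-90.70557623 -30.12271401]
t: 10.05
position: [582.2, -56.1, 19.3]
ee_rot: [-180.0, 0.0, 11.7]
ft_force: [0.1, -1.9, 0.5]
opening: -0.2
[-47.98355855   8.07569791] [-1.83451736  0.29624276]
```

```bash
python3 -m pendant '[[[0.003,0.016,0],[0,0,0]],[[0.006,0.032,0],[0,0,0]],[[0.009,0.048,0],[0,0,0]],[[0.01,0.064,0],[0,0,0]],[[0.008,0.08,0],[0,0,0]],[[0.005,0.096,0],[0,0,0]],[[0.002,0.112,0],[0,0,0]],[[-0.002,0.13,0],[0,0,0]],[[-0.006,0.149,0],[0,0,0]]]'
python3 -c "
from h import *
s=read_state();print(tt(s['position']),s['ft_force'][:2]@TR)"
python3 -m pendant '[[[-0.004,0.019,0],[0,0,0]],[[-0.008,0.039,0],[0,0,0]],[[-0.012,0.058,0],[0,0,0]],[[-0.016,0.078,0],[0,0,0]],[[-0.02,0.097,0],[0,0,0]],[[-0.024,0.116,0],[0,0,0]],[[-0.028,0.136,0],[0,0,0]],[[-0.032,0.155,0],[0,0,0]],[[-0.036,0.175,0],[0,0,0]]]'
python3 - <<'E'
from h import *
s=read_state();print(tt(s['position']),s['ft_force'][:2]@TR)
p,d=eyes.grab_frame('scene');cv2.imwrite('pics/s7.png',cv2.resize(p[110:260,165:355,::-1],None,fx=4,fy=4))
E
```

```text
t: 10.95
position: [580.8, -26.3, 19.3]
ee_rot: [-180.0, 0.0, 11.7]
ft_force: [-0.0, -1.8, -0.4]
opening: 0.1
[-18.48118908   3.37657452] [-1.72428354  0.37947819]
t: 11.85
position: [573.7, 8.7, 19.3]
ee_rot: [180.0, -0.0, 11.7]
ft_force: [0.4, 0.4, -0.4]
opening: -0.1
[17.18122154  3.27113918] [ 0.28625231 -0.42726489]
```

View pics/s7.png

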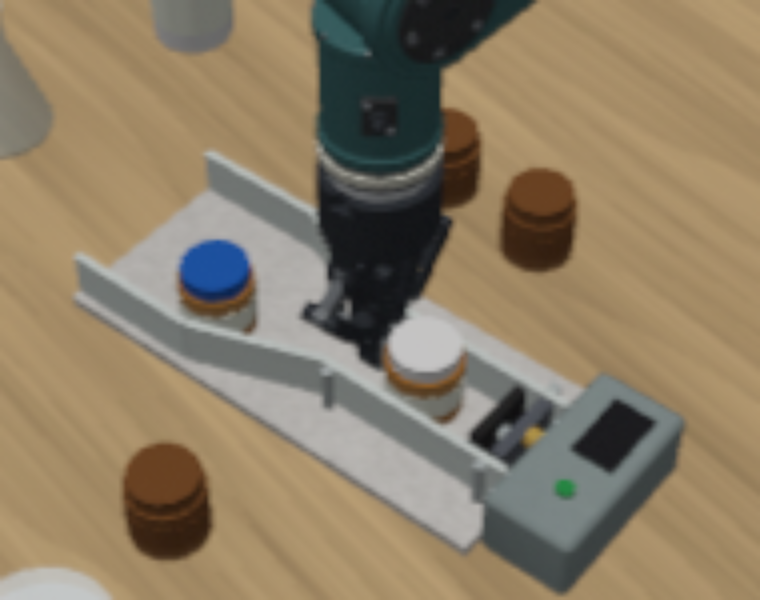

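The white jar is in the lane at (425,365), with the pad just ahead at about (505,415). From here I'll go slower and feel for the pad.

```bash
python3 -m pendant '[[[-0.003,0.015,0],[0,0,0]],[[-0.006,0.029,0],[0,0,0]],[[-0.009,0.044,0],[0,0,0]],[[-0.012,0.059,0],[0,0,0]],[[-0.015,0.073,0],[0,0,0]],[[-0.017,0.083,0],[0,0,0]],[[-0.018,0.088,0],[0,0,0]]]'
python3 -c "
from h import *
s=read_state();print(tt(s['position']),s['ft_force'][:2]@TR)"
for i in 1; do python3 -m pendant '[[[-0.001,0.005,0],[0,0,0]],[[-0.002,0.01,0],[0,0,0]],[[-0.003,0.015,0],[0,0,0]],[[-0.004,0.02,0],[0,0,0]]]'; done
python3 -c "
from h import *
s=read_state();print(tt(s['position']),s['ft_force'][:2]@TR)"
```

```text
t: 12.6
position: [570.2, 26.2, 19.4]
ee_rot: [180.0, -0.0, 11.7]
ft_force: [0.2, 0.1, -0.1]
opening: -0.0
[35.02997565  3.20825592] [ 0.04165654 -0.23506109]
t: 13.0
position: [569.5, 29.9, 19.4]
ee_rot: [180.0, -0.0, 11.7]
ft_force: [-0.2, -0.1, 1.0]
opening: 0.1
[38.88482057  3.16798243] [-0.08274601  0.23643172]
```

```bash
for i in 1; do python3 -m pendant '[[[-0.001,0.005,0],[0,0,0]],[[-0.002,0.01,0],[0,0,0]],[[-0.003,0.015,0],[0,0,0]],[[-0.004,0.02,0],[0,0,0]]]'; done
python3 - <<'E'
from h import *
s=read_state();print(tt(s['position']),s['ft_force'][:2]@TR)
p,d=eyes.grab_frame('scene');cv2.imwrite('pics/s8.png',cv2.resize(p[150:250,230:340,::-1],None,fx=5.5,fy=5.5,interpolation=2))
p,d=eyes.grab_frame('wrist');cv2.imwrite('pics/w8.png',p[:,:,::-1])
E
```

```text
t: 13.4
position: [568.6, 34.0, 19.4]
ee_rot: [180.0, -0.0, 11.7]
ft_force: [-0.3, -2.0, 0.7]
opening: 0.0
[43.03903151  3.15125624] [-1.85647828  0.68842876]
```

View pics/s8.png

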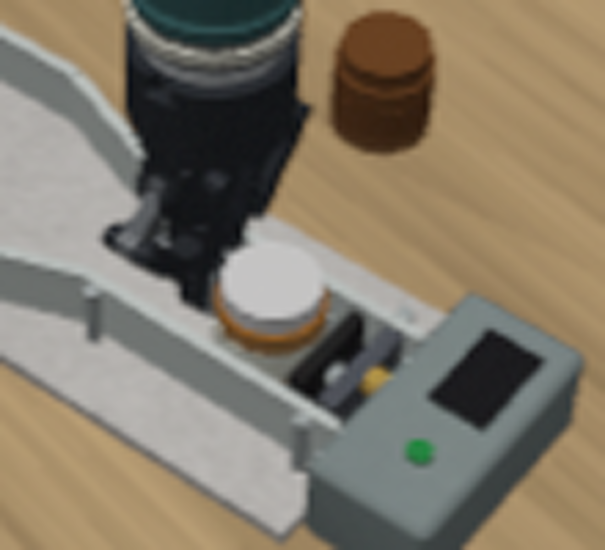

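View pics/w8.png

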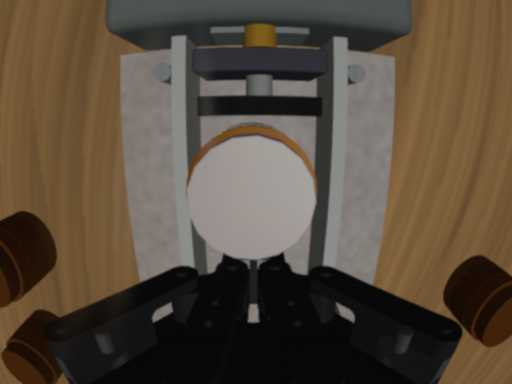

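The jar is centred and upright, and a few mm short of the pad (pad at (260,105), jar front at (253,125) in the wrist view). I'll creep forward.

```bash
python3 -m pendant '[[[-0.0006,0.003,0],[0,0,0]],[[-0.0012,0.006,0],[0,0,0]],[[-0.0018,0.009,0],[0,0,0]],[[-0.002,0.01,0],[0,0,0]]]'
python3 -c "
from h import *
s=read_state();print(tt(s['position']),s['ft_force'][:2]@TR)"
```

```text
t: 13.9
position: [568.2, 36.0, 19.3]
ee_rot: [-180.0, -0.0, 11.7]
ft_force: [0.2, -0.9, 0.7]
opening: -0.0
[45.09154833  3.17103578] [-0.87691892 -0.03472002]
```

```bash
python3 -m pendant '[[[-0.0005,0.0025,0],[0,0,0]],[[-0.001,0.005,0],[0,0,0]],[[-0.001,0.005,0],[0,0,0]]]'
python3 -c "
from h import *
s=read_state();print(tt(s['position']),s['ft_force'][:2]@TR)"
```

```text
t: 14.2
position: [568.0, 37.1, 19.3]
ee_rot: [-180.0, -0.0, 11.7]
ft_force: [-0.6, -0.4, 0.8]
opening: -0.1
[46.16048316  3.17922644] [-0.3028673   0.63323664]
```

```bash
python3 -m pendant '[[[-0.0005,0.0025,0],[0,0,0]],[[-0.001,0.005,0],[0,0,0]],[[-0.001,0.005,0],[0,0,0]]]'
python3 -c "
from h import *
s=read_state();print(tt(s['position']),s['ft_force'][:2]@TR)"
```

```text
t: 14.5
position: [567.8, 38.0, 19.3]
ee_rot: [180.0, -0.0, 11.7]
ft_force: [0.0, -1.3, 0.4]
opening: 0.3
[47.0827031   3.16716942] [-1.31756303  0.24809855]
```

```bash
python3 -m pendant '[[[-0.0005,0.0025,0],[0,0,0]],[[-0.0005,0.0025,0],[0,0,0]]]'
python3 -c "
from h import *
s=read_state();print(tt(s['position']),s['ft_force'][:2]@TR)"
```

```text
t: 14.7
position: [567.8, 38.0, 19.4]
ee_rot: [179.9, -0.0, 11.7]
ft_force: [0.3, -3.0, 0.3]
opening: 0.3
[47.10611319  3.15129689] [-2.95943947  0.31660163]
```

```bash
python3 -m pendant '[[[-0.0003,0.0015,0],[0,0,0]],[[-0.0003,0.0015,0],[0,0,0]]]'
```

```text
t: 14.9
position: [567.8, 38.1, 19.4]
ee_rot: [179.9, -0.0, 11.7]
ft_force: [-0.4, -3.6, 0.3]
opening: 0.0
```

```bash
python3 -m pendant '[[[-0.0003,0.0015,0],[0,0,0]],[[-0.0003,0.0015,0],[0,0,0]]]'
```

```text
t: 15.1
position: [567.9, 38.1, 19.5]
ee_rot: [179.9, -0.0, 11.7]
ft_force: [1.2, -5.0, 0.1]
opening: -0.3
```

```bash
python3 -m pendant '[[[-0.0005,0.0025,0],[0,0,0]],[[-0.0008,0.004,0],[0,0,0]],[[-0.0008,0.004,0],[0,0,0]]]'
```

```text
t: 15.4
position: [568.0, 38.2, 19.6]
ee_rot: [179.8, -0.0, 11.7]
ft_force: [1.8, -6.8, 0.7]
opening: -0.3
```

```bash
python3 -m pendant '[[[-0.0002,0.001,0],[0,0,0]],[[-0.0004,0.002,0],[0,0,0]],[[-0.0004,0.002,0],[0,0,0]],[[-0.0004,0.002,0],[0,0,0]]]'
python3 -c "
from h import *
s=read_state();print(tt(s['position']),s['ft_force'][:2]@TR)"
```

```text
t: 15.8
position: [568.0, 38.2, 19.6]
ee_rot: [179.8, -0.0, 11.7]
ft_force: [2.2, -9.1, 0.3]
opening: -0.2
[47.2937224   2.90190678] [-9.38034066 -0.32644811]
```

```bash
python3 -m pendant '[[[0,0,0],[0,0,0]],[[0,0,0],[0,0,0]],[[0.004,-0.02,0],[0,0,0]],[[0.01,-0.05,0],[0,0,0]],[[0.015,-0.075,0.1],[0,0,0]],[[0.015,-0.075,0.3],[0,0,0]],[[0.02,-0.1,0.5],[0,0,0]],[[0.1,-0.3,0.55],[0,0,0]],[[0.2,-0.53,0.55],[0,0,0]],[[0.28,-0.74,0.55],[0,0,0]],[[0.34,-0.92,0.55],[0,0,0]],[[0.34,-0.92,0.55],[0,0,0]]]'
python3 -m pendant '[[[0,0,0],[0,0,0]],[[0,0,0],[0,0,0]]]'
python3 - <<'E'
from h import *
s=read_state();print(tt(s['position']),s['ft_force'][:2]@TR)
p,d=eyes.grab_frame('wrist');cv2.imwrite('pics/w9.png',p[:,:,::-1])
E
```

```text
t: 17.0
position: [635.9, -148.2, 128.4]
ee_rot: [180.0, 0.0, 11.4]
ft_force: [0.2, 0.4, 0.3]
opening: -0.1
t: 17.2
position: [635.0, -142.4, 129.0]
ee_rot: [-179.9, 0.0, 11.8]
ft_force: [0.0, 0.1, -0.6]
opening: 0.0
[-143.19151241  -26.2814661 ] [ 0.08122781 -0.0569337 ]
```

View pics/w9.png

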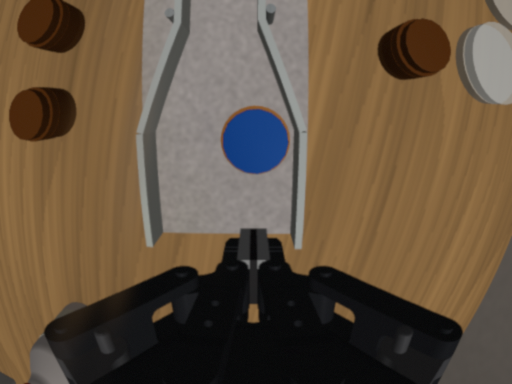

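Blue cap at (255,140), straight ahead of the fingers. I'll descend behind it and push.

```bash
python3 -m pendant '[[[0,0,-0.2],[0,0,0]],[[0,0,-0.4],[0,0,0]],[[0,0,-0.5],[0,0,0]],[[0,0,-0.55],[0,0,0]],[[-0.003,0.015,-0.55],[0,0,0]],[[-0.006,0.03,-0.55],[0,0,0]],[[-0.009,0.043,-0.55],[0,0,0]],[[-0.011,0.055,-0.55],[0,0,0]],[[-0.014,0.067,-0.55],[0,0,0]],[[-0.016,0.08,-0.55],[0,0,0]],[[-0.019,0.094,-0.55],[0,0,0]],[[-0.022,0.108,-0.55],[0,0,0]]]'
python3 -c "
from h import *
s=read_state();print(tt(s['position']),s['ft_force'][:2]@TR)"
python3 -m pendant '[[[-0.003,0.015,0],[0,0,0]],[[-0.006,0.029,0],[0,0,0]],[[-0.009,0.044,0],[0,0,0]],[[-0.012,0.058,0],[0,0,0]],[[-0.017,0.072,0],[0,0,0]],[[-0.023,0.085,0],[0,0,0]]]'
python3 -c "
from h import *
s=read_state();print(tt(s['position']),s['ft_force'][:2]@TR)"
```

```text
t: 18.45
position: [631.0, -122.1, 19.5]
ee_rot: [180.0, -0.0, 11.7]
ft_force: [-0.7, -1.1, 0.1]
opening: -0.2
[-122.44171295  -26.44067021] [-0.96884221  0.91529803]
t: 19.05
position: [626.2, -105.0, 19.3]
ee_rot: [180.0, 0.0, 11.7]
ft_force: [-0.6, -2.1, -0.4]
opening: 0.3
[-104.77115702  -25.16046727] [-1.97510147  1.04063852]
```

```bash
python3 -m pendant '[[[-0.008,0.014,0],[0,0,0]],[[-0.016,0.027,0],[0,0,0]],[[-0.024,0.041,0],[0,0,0]],[[-0.032,0.055,0],[0,0,0]],[[-0.04,0.069,0],[0,0,0]],[[-0.048,0.082,0],[0,0,0]],[[-0.056,0.096,0],[0,0,0]]]'
python3 -c "
from h import *
s=read_state();print(tt(s['position']),s['ft_force'][:2]@TR)"
python3 -m pendant '[[[-0.008,0.014,0],[0,0,0]],[[-0.016,0.027,0],[0,0,0]],[[-0.024,0.041,0],[0,0,0]],[[-0.032,0.055,0],[0,0,0]],[[-0.04,0.069,0],[0,0,0]],[[-0.048,0.082,0],[0,0,0]],[[-0.056,0.096,0],[0,0,0]]]'
python3 - <<'E'
from h import *
s=read_state();print(tt(s['position']),s['ft_force'][:2]@TR)
p,d=eyes.grab_frame('scene');cv2.imwrite('pics/s10.png',cv2.resize(p[110:260,165:355,::-1],None,fx=4,fy=4))
E
```

```text
t: 19.75
position: [614.9, -85.7, 19.3]
ee_rot: [-180.0, 0.0, 11.7]
ft_force: [-1.1, -1.6, -0.0]
opening: 0.2
[-83.55233076 -18.03720102] [-1.3081008   1.41272697]
t: 20.45
position: [603.8, -66.5, 19.3]
ee_rot: [-180.0, 0.0, 11.7]
ft_force: [-0.2, -0.5, 0.5]
opening: 0.2
[-62.51237271 -10.98639848] [-0.4249308   0.34008436]
```

View pics/s10.png

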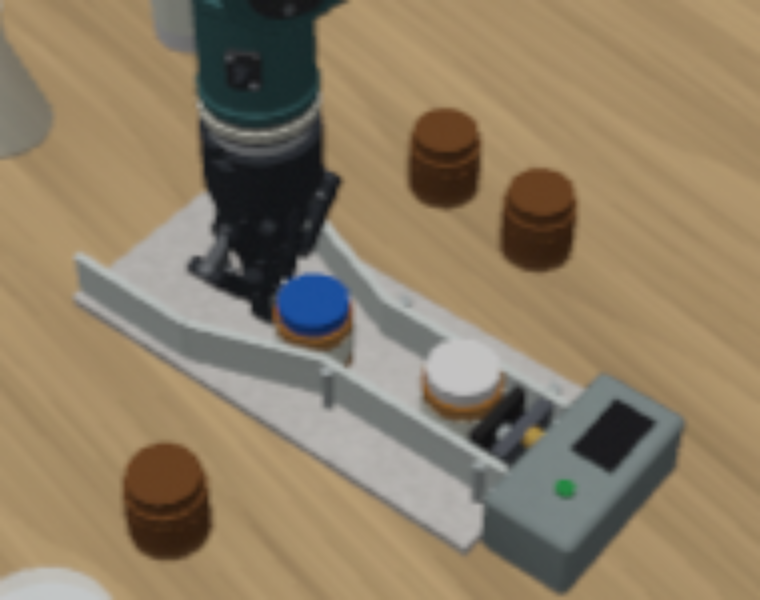

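```bash
python3 -m pendant '[[[-0.008,0.014,0],[0,0,0]],[[-0.016,0.027,0],[0,0,0]],[[-0.024,0.041,0],[0,0,0]],[[-0.032,0.055,0],[0,0,0]],[[-0.04,0.069,0],[0,0,0]],[[-0.048,0.082,0],[0,0,0]],[[-0.056,0.096,0],[0,0,0]],[[-0.061,0.11,0],[0,0,0]],[[-0.064,0.125,0],[0,0,0]]]'
python3 -c "
from h import *
s=read_state();print(tt(s['position']),s['ft_force'][:2]@TR)"
python3 -m pendant '[[[-0.003,0.015,0],[0,0,0]],[[-0.006,0.029,0],[0,0,0]],[[-0.009,0.044,0],[0,0,0]],[[-0.012,0.059,0],[0,0,0]],[[-0.015,0.073,0],[0,0,0]],[[-0.017,0.083,0],[0,0,0]],[[-0.017,0.083,0],[0,0,0]]]'
python3 -c "
from h import *
s=read_state();print(tt(s['position']),s['ft_force'][:2]@TR)"
```

```text
t: 21.4
position: [591.1, -41.4, 19.4]
ee_rot: [-180.0, -0.0, 11.7]
ft_force: [-0.3, -1.0, -0.5]
opening: -0.2
[-35.38442505  -3.65896142] [-0.95555114  0.47632978]
t: 22.1
position: [587.7, -24.7, 19.3]
ee_rot: [-180.0, -0.0, 11.7]
ft_force: [-0.3, 0.7, 0.5]
opening: -0.3
[-18.28456181  -3.63841982] [0.79672628 0.18973867]
```

```bash
python3 -m pendant '[[[-0.001,0.005,0],[0,0,0]],[[-0.002,0.01,0],[0,0,0]],[[-0.003,0.015,0],[0,0,0]],[[-0.004,0.02,0],[0,0,0]],[[-0.005,0.025,0],[0,0,0]],[[-0.006,0.03,0],[0,0,0]],[[-0.007,0.035,0],[0,0,0]],[[-0.008,0.04,0],[0,0,0]],[[-0.009,0.045,0],[0,0,0]]]'
python3 -m pendant '[[[-0.0005,0.0025,0],[0,0,0]],[[-0.001,0.005,0],[0,0,0]],[[-0.0015,0.0075,0],[0,0,0]],[[-0.002,0.01,0],[0,0,0]],[[-0.002,0.01,0],[0,0,0]]]'
python3 - <<'E'
from h import *
s=read_state();print(tt(s['position']),s['ft_force'][:2]@TR)
p,d=eyes.grab_frame('wrist');cv2.imwrite('pics/w11.png',p[:,:,::-1])
E
```

```text
t: 23.0
position: [585.9, -16.1, 19.3]
ee_rot: [-180.0, 0.0, 11.7]
ft_force: [0.5, -0.8, -0.9]
opening: -0.2
t: 23.5
position: [585.5, -14.0, 19.3]
ee_rot: [-180.0, -0.0, 11.7]
ft_force: [-1.0, -0.1, 0.1]
opening: -0.1
[-7.42288431 -3.68860288] [0.06426873 1.007894  ]
```

View pics/w11.png

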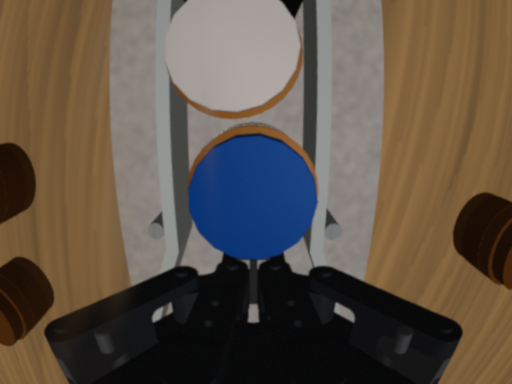

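The wrist view shows blue about 3 mm behind white, with white slightly to the left. Both are upright. I'll creep on.

```bash
python3 -m pendant '[[[-0.0005,0.0025,0],[0,0,0]],[[-0.001,0.005,0],[0,0,0]],[[-0.0015,0.0075,0],[0,0,0]],[[-0.0015,0.0075,0],[0,0,0]]]'
```

```text
t: 23.95
position: [585.2, -12.5, 19.4]
ee_rot: [-180.0, -0.0, 11.7]
ft_force: [0.9, -0.1, -0.8]
opening: 0.1
```

```bash
python3 -m pendant '[[[-0.0005,0.0025,0],[0,0,0]],[[-0.001,0.005,0],[0,0,0]],[[-0.001,0.005,0],[0,0,0]]]'
```

```text
t: 24.25
position: [585.0, -11.5, 19.4]
ee_rot: [-180.0, -0.0, 11.7]
ft_force: [0.6, -1.0, -0.9]
opening: -0.2
```

```bash
python3 -m pendant '[[[-0.0005,0.0025,0],[0,0,0]],[[-0.0005,0.0025,0],[0,0,0]]]'
```

```text
t: 24.45
position: [585.0, -11.1, 19.3]
ee_rot: [180.0, -0.0, 11.7]
ft_force: [0.4, -2.0, 0.2]
opening: -0.2
```

```bash
python3 -m pendant '[[[-0.0005,0.0025,0],[0,0,0]],[[-0.0005,0.0025,0],[0,0,0]]]'
```

```text
t: 24.65
position: [584.9, -11.0, 19.4]
ee_rot: [180.0, -0.0, 11.7]
ft_force: [0.0, -1.8, -1.0]
opening: -0.2
```

```bash
python3 -m pendant '[[[-0.0005,0.0025,0],[0,0,0]],[[-0.0005,0.0025,0],[0,0,0]]]'
```

```text
t: 24.85
position: [585.0, -11.0, 19.4]
ee_rot: [179.9, -0.0, 11.7]
ft_force: [1.1, -4.4, -0.2]
opening: -0.0
```

```bash
python3 -m pendant '[[[-0.0005,0.0025,0],[0,0,0]],[[-0.0005,0.0025,0],[0,0,0]]]'
```

```text
t: 25.05
position: [585.0, -10.9, 19.5]
ee_rot: [179.9, -0.0, 11.7]
ft_force: [1.6, -5.2, -1.4]
opening: -0.1
```

```bash
python3 -m pendant '[[[-0.0005,0.0025,0],[0,0,0]],[[-0.001,0.005,0],[0,0,0]],[[-0.001,0.005,0],[0,0,0]]]'
```

```text
t: 25.35
position: [585.2, -10.8, 19.7]
ee_rot: [179.8, -0.1, 11.7]
ft_force: [1.7, -7.7, -1.4]
opening: 0.1
```

```bash
python3 -m pendant '[[[-0.0004,0.002,0],[0,0,0]],[[-0.0006,0.003,0],[0,0,0]],[[-0.0006,0.003,0],[0,0,0]],[[-0.0006,0.003,0],[0,0,0]],[[-0.0006,0.003,0],[0,0,0]]]'
```

```text
t: 25.85
position: [585.2, -10.7, 19.8]
ee_rot: [179.7, -0.1, 11.7]
ft_force: [2.1, -8.9, -0.8]
opening: -0.3
```

```bash
python3 -m pendant '[[[-0.0003,0.0015,0],[0,0,0]],[[-0.0006,0.003,0],[0,0,0]],[[-0.0006,0.003,0],[0,0,0]],[[-0.0006,0.003,0],[0,0,0]],[[-0.0006,0.003,0],[0,0,0]]]'
python3 -m pendant '[[[0.001,-0.005,0],[0,0,0]],[[0.002,-0.01,0],[0,0,0]],[[0.004,-0.02,0],[0,0,0]],[[0.01,-0.05,0],[0,0,0]],[[0.015,-0.075,0.05],[0,0,0]],[[0.015,-0.075,0.25],[0,0,0]],[[0.015,-0.075,0.45],[0,0,0]],[[0.015,-0.075,0.55],[0,0,0]],[[0.015,-0.075,0.55],[0,0,0]],[[0.015,-0.075,0.55],[0,0,0]]]'
python3 - <<'E'
from h import *
s=read_state()
p,d=eyes.grab_frame('wrist');cv2.imwrite('pics/w12.png',p[:,:,::-1])
p,d=eyes.grab_frame('scene');cv2.imwrite('pics/s12.png',cv2.resize(p[110:260,165:355,::-1],None,fx=4,fy=4))
import pickle;pickle.dump(s,open('s12.pkl','wb'))
E
```

```text
t: 26.35
position: [585.3, -10.7, 19.9]
ee_rot: [179.6, -0.1, 11.7]
ft_force: [1.8, -9.6, -0.7]
opening: 0.3
t: 27.35
position: [587.3, -22.3, 129.9]
ee_rot: [-180.0, -0.1, 11.7]
ft_force: [-0.9, 0.6, -0.7]
opening: 0.0
```

View pics/w12.png

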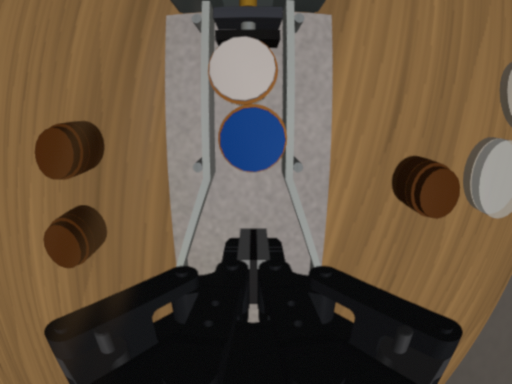

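View pics/s12.png

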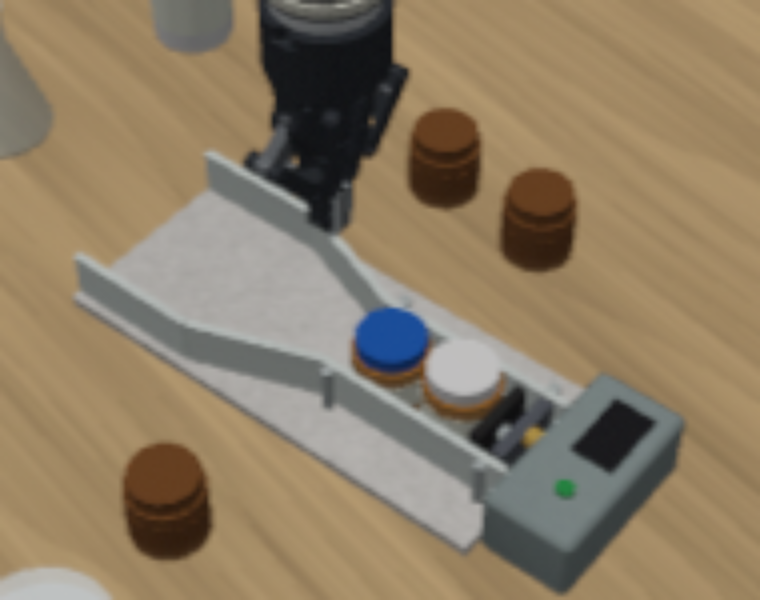

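Run:
```python
from h import *
import pickle;s=pickle.load(open('s12.pkl','rb'))
a,b=[tt(wrist_on(uv,62,s)) for uv in((243,69),(253,138))]
print(a,b,np.hypot(*(a-b)))
```

```text
[82.24399643  3.72904893] [33.15137041 -3.25456181] 49.58686065098232
```

```bash
python3 -c "
from bench import job
print(job.close_job())"
```

```text
the job is handed in; nothing more can be done
None
```

I completed all three steps and handed the job in at about 27.5 s of the 72 s allowed. The hand-in gave no verdict, so the result rests on my own checks.

**What I did**
- **Blue jar back:** I pushed it to about 95 mm before the mouth while the white one stayed in the funnel at about 67 mm.
- **White jar home:** I slid it through the mouth until it stopped on the pad and pressed with about 9.4 N, holding it for over 0.2 s.
- **Blue jar in:** I slid it in behind the white one and pressed with about 9 to 10 N for about 1 s.
- **Retreat:** I backed the fingers off slowly and raised them clear.

**Last checks**
- **Position:** The last pictures show both jars upright in the lane. White is at about x = 82 to 84 mm by the pad, and blue is at about 33 mm.
- **Gap between the jars:** The wrist picture gave 49.6 mm between the axes. That is less than the 52 mm jar diameter, so it can't be exact and is picture error of 2 to 3 mm. The finger positions at the two presses agree with the jars touching (51.3 mm, 51.6 mm expected).
- **Forces:** I read the tool's force only at the end of each move; the highest reading was about 10 N. The force on the pad itself can't be measured directly.
- **Bystanders:** I kept the arm well clear of the wash bottle, flask and beaker, but did not measure their positions again.

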